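# Seat a carton in the tape sealer and set the long-strip lever

## Task

Push the closed carton along the bed of the bench tape sealer until it sits squarely against the steel end stop. Then push the sealer's tape-length lever past its first click all the way to its second stop, and leave it there. Only push with the fingertips: do not lift the carton, do not pinch the lever, and do not disturb the tape roll, the glue bottle or the mug.

Things in the scene. Friction and masses are not known exactly. Their poses are not given: they have to be found in the camera images.
- sealer: Bench tape sealer, bolted down. Grey base plate 300 (x) by 430 (y) by 12 mm thick, spanning own y -200 to +230; origin at bench level, z up. On its +x side lies the carton bed, on its -x side the lever housing. At the bed's +y end: the end stop, then the white sealing head (own y +142 to +222, 97 mm high) with a brown roll on top (to 195 mm).
- stop_face (a point): Point on the face of the steel end stop (114 mm wide, top 72 mm up), own x +70, y +130 of the sealer, 35 mm above the bench; axes are the sealer's. A carton meets it moving in +y. The bed before it is flat, 12 mm up, open at its -y end, between two aluminium rails, 98 mm apart inside, tops 34 mm up, that run from this face 260 mm back in -y.
- housing_top (a point): Centre of the flat top of the grey lever housing, 90 (x) by 170 (y) mm, 50 mm above the bench (own x -80, y 0 of the sealer, whose axes it has). Black marks on it show the lever's three places: parked (y +28 mm, shortest mark), first click (y 0), second stop (y -28, longest mark).
- carton_mid (a point): Centre of the loose closed brown carton, 90 (x) by 110 (y) by 45 mm high, 0.17 to 0.35 kg, lying on the bed between the rails (4 mm play each side). Its axes: y along its length towards the end stop, z up. It starts 30 to 70 mm short of the stop; seated, this point is 55 mm from the stop face.
- lever (a joint): Travel of the tape-length lever in m along the sealer's own -y (away from the end stop): 0 parked, 0.028 first click (spring detent), 0.056 second stop (end of travel, also held by the detent). Starts parked, at 0 to 0.006. Pushing it out of a place takes about 5 to 9 N; past half-way to the next place it snaps there, and it stays where it clicks, with about 4 mm of slack.
- lever_mid (a point): Centre of the lever's upright black paddle, 40 (x) by 12 (y) by 42 mm high, 76 mm above the bench; its axes are the sealer's, its lower edge is 5 mm above the housing's top. Pushed on its +y face it moves in -y.
- tape_roll: Bystander: loose cardboard-brown roll lying flat on the bench, 96 mm across, 48 mm high; origin under its centre.
- glue: Bystander: upright white glue bottle, 46 mm across, 120 mm high; origin under its centre.
- mug: Bystander: white mug, 80 mm across, 90 mm high, handle at its +y; origin under its centre.
Not all that is in view belongs to the job. Leave any blue or red look-alike of the part that bears carton_mid alone.

How it is judged:
On the way, in this order (a step that is already met when the one before it is completed fails the run):
1. the carton is seated against the end stop (within 4 mm) while the lever is still parked (y of carton_mid in the frame of stop_face above -0.059 m and value of joint lever below 0.012 m), for 0.2 s.
2. the lever is at its second stop (value of joint lever above 0.05 m), for 0.2 s.
At the end, for the whole second after the job is handed in: The carton lies flat on the bed, at rest, square within 0.07 rad and within 4 mm of the end stop, and the lever stands at its second stop (joint above 0.050 m of 0.056) (y of carton_mid in the frame of stop_face above -0.059 m and angle between the y axis of carton_mid and the y axis of stop_face, either way round below 0.07 rad and angle between carton_mid's own z axis and vertical below 0.05 rad and linear speed of carton below 0.01 m/s and value of joint lever above 0.05 m); the robot touches nothing.
It fails at once if the carton is lifted more than 8 mm off the bed (z of carton_mid in the frame of stop_face above 0.0075 m).
It fails at once if the lever is pinched (both sides of its paddle pressed at once) (contact force between the fingers and lever_c1 above 2 N and contact force between the fingers and lever_c2 above 2 N).
It fails at once if the tape roll, the glue bottle or the mug is moved more than 15 mm (distance of any of tape_roll, glue, mug from where it was at the start of the episode above 0.015 m).
It also fails if it takes over 42 s, if anything falls off the work surface, if the arm or the gripper's body presses on something with over 40 N, if the wrist force passes 120 N, or if a joint passes its speed limit or range.

## Robot

A 6-joint arm with a two-finger parallel gripper is mounted at the origin on the work surface. World frame = base frame: x ahead of the robot, y to its left, z up, the work surface at z = 0. Lengths are in m, angles in rad, forces in N, time in s.
With the tool pointing down it reaches from about 0.35 to 0.975 m from the base axis. Payload 7.1 kg.
Tool frame: the origin (TCP) lies midway between the tips of the shut fingers; the grasp point (between the pads) lies 19 mm behind it; z points along the fingers, y is the line along which they close (so a half turn about z gives the same grasp; the last joint's range is limited). The gripper opens to 88 mm and grips with 3 to 60 N. Pads are 20 mm wide; open, the fingers measure 115 mm over their backs; the gripper's body (75 mm by 178 mm) begins 61 mm behind the grasp point.
Start: joints at [1.174, 0.423, 1.63, -0, 1.089, -0.019], TCP at [0.231, 0.581, 0.223] pointing down, gripper open.
Joint ranges: [-3, 3], [-0.9, 2.11], [0.09, 2.58], [-1.31, 4.45], [0.11, 2.69], [-2.54, 2.54]. Speed limits (rad/s): [2.39, 2.39, 3.01, 3.14, 3.14, 3.14].

## Interface

Orientations are given as a unit quaternion [w, x, y, z].
In Python, from station import move_pose, movel, movej, command_gripper, wait, inverse_kinematics, read_camera, camera_info, MotionError, job_done, get_time, get_joint_pos, get_qvel, get_effort, get_tcp_pos, get_ee_rot, get_ft_force, get_ft_torque, get_grip_width, get_finger_force gives the robot as it stands. Calls block until the motion is done:
- move_pose(position, orientation): joint-space move of the TCP to a pose.
- movel(position, frame=None, v=0.15, until_force=None): straight line of the TCP; frame=None keeps the orientation; v is the mean speed in m/s. With until_force (N) it stops when the force on the tool has changed by that much, and returns True; else False.
- movej(angles): joint-space move.
- command_gripper(opening): opening from 0.0 (shut) to 1.0 (fully open); the grip force is fixed at half the most; returns when the fingers have stopped.
- wait(seconds).
- inverse_kinematics(position, orientation): joint angles nearest the present ones, or None.
- read_camera(name): name is "scene" or "top"; returns the picture (400x640x3 uint8, red, green, blue); there is no depth.
- camera_info(name): a dict with "intrinsics" (3x3 intrinsics, pixels), "T" (4x4, takes a point from camera to world coordinates). Camera axes: x right, y up, looking along -z (the intrinsics and any distortion apply to the point x, -y, -z); pixel columns grow to the right and rows downward; lengths in m; the calibration is good to about 2 mm. A picture is of the moment at which its call begins. camera_info takes no time and is no camera call.
A pose or a line that the arm cannot do raises MotionError and nothing moves.
- job_done(): hands the job in; it is judged then, once.
Readings, each from a call of its own:
- get_time(): time.
- get_joint_pos(): joint angles.
- get_qvel(): joint speeds.
- get_effort(): joint torques, N m.
- get_tcp_pos(): TCP position.
- get_ee_rot(): TCP orientation.
- get_ft_force(): force on the tool from outside, world axes, zero at the start.
- get_ft_torque(): the same for the moment, N m.
- get_grip_width(): opening from 0.0 (shut) to 1.0 (fully open).
- get_finger_force(): force on a finger pad.
Only numpy, scipy, OpenCV 4.12 (cv2) and the standard library are available. Lean on these libraries where they do the work, as an engineer would, in place of code of your own. Each camera call takes 0.05 s, during which the arm holds its last target. There are 200 camera calls.

## Working session

There is one attempt and no reset: what is moved stays moved. The work goes in short steps, each a Python script; the robot and the scene stay as the last script left them, time stands still between calls to the robot, and variables do not carry over. Pictures are saved under pics/ and viewed, at most 10 in all, crops included, and the job is handed in when it is done.

```bash
mkdir -p pics
python3 - <<'E'
from station import *
import cv2,numpy as np
np.set_printoptions(precision=4,suppress=True)
for n in("scene","top"):
    cv2.imwrite(f"pics/{n}0.png",read_camera(n)[:,:,::-1])
    i=camera_info(n);print(n,i)
print(get_tcp_pos(),get_ee_rot(),get_time())
E
```

```text
scene {'intrinsics': array([[382.5317,   0.    , 326.5556],
       [  0.    , 382.5317, 194.966 ],
       [  0.    ,   0.    ,   1.    ]]), 'T': array([[-0.051 , -0.6244,  0.7794,  1.2216],
       [ 0.9986, -0.0435,  0.0305,  0.0457],
       [ 0.0148,  0.7799,  0.6258,  0.7244],
       [ 0.    ,  0.    ,  0.    ,  1.    ]])}
top {'intrinsics': array([[447.4714,   0.    , 318.4422],
       [  0.    , 447.4714, 202.2351],
       [  0.    ,   0.    ,   1.    ]]), 'T': array([[ 0.0194,  0.9996, -0.0204,  0.3972],
       [-0.9995,  0.0188, -0.0264, -0.0194],
       [-0.026 ,  0.0209,  0.9994,  1.1729],
       [ 0.    ,  0.    ,  0.    ,  1.    ]])}
[0.2303 0.5805 0.222 ] [-0.0001  0.1878  0.9822 -0.0007] 0.1
```

View pics/scene0.png

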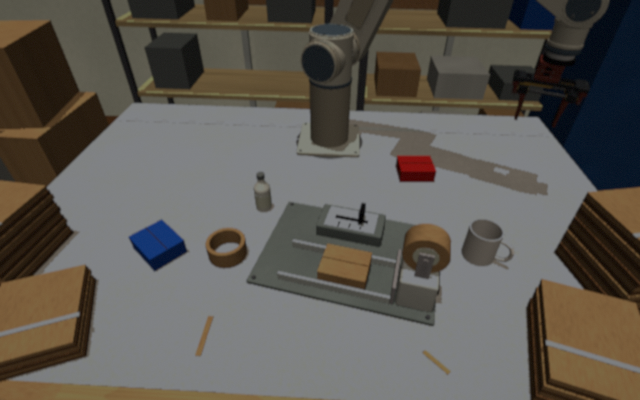

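View pics/top0.png

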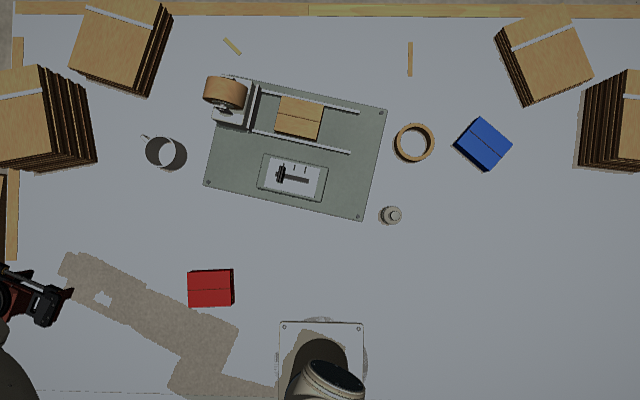

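The top view shows the sealer plate with its corners near (387,108), (362,221) and (204,186). The brown carton is on the bed at (299,117), and the lever paddle is near (281,174). There are two look-alikes, blue at (483,144) and red at (211,288). The brown one between the rails fits the description. I'll enlarge both views to confirm.

Run:
```python
import cv2
a=cv2.imread("pics/top0.png")[65:230,195:395];cv2.imwrite("pics/topc.png",cv2.resize(a,(800,660),interpolation=cv2.INTER_CUBIC)[:600])
a=cv2.imread("pics/scene0.png")[190:330,245:455];cv2.imwrite("pics/scc.png",cv2.resize(a,None,fx=3.8,fy=3.8,interpolation=cv2.INTER_CUBIC))
```

```text
(no output)
```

View pics/topc.png

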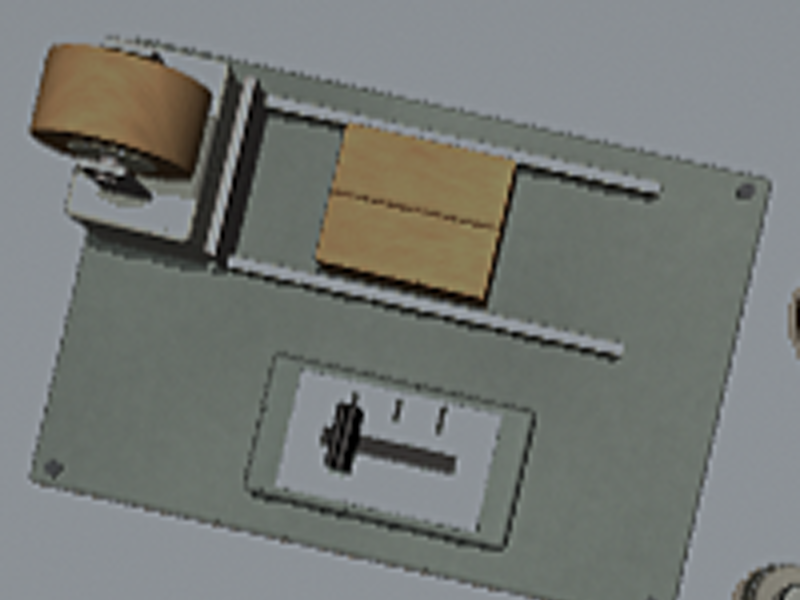

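View pics/scc.png

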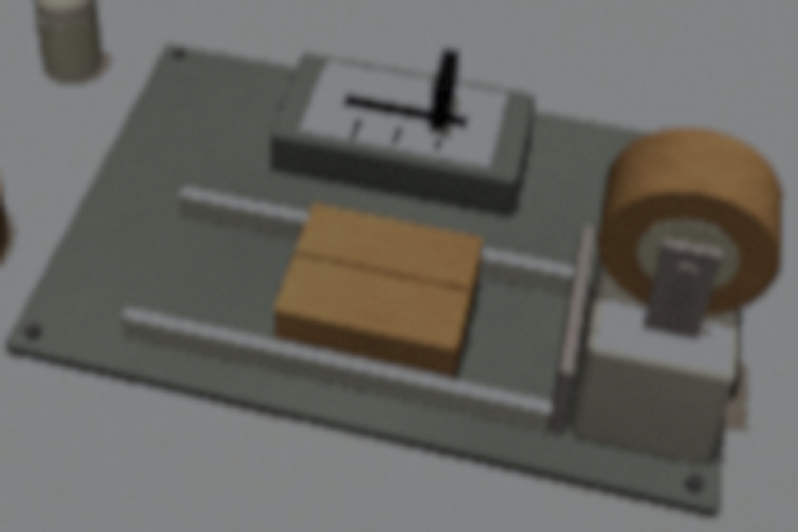

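The crops confirm it. The brown carton sits between the rails, with its top-face corners at crop pixels (348,124), (516,160), (487,302) and (318,264) in the top view. The paddle, at (347,438), stands over the shortest mark, so the lever is parked. Next I'll fit the poses from both views.

```bash
cat > geo.py <<'E'
import numpy as np
from scipy.optimize import least_squares
from station import camera_info
I={n:camera_info(n) for n in("scene","top")}
def proj(n,P):
    T=I[n]["T"];c=(np.atleast_2d(P)-T[:3,3])@T[:3,:3]
    u=(c*[1,-1,-1])@I[n]["intrinsics"].T
    return u[:,:2]/u[:,2:]
full={"top":lambda p:np.array(p)/4+[195,65],"scene":lambda p:np.array(p)/3.8+[245,190]}
def tri(pt,ps):
    f=lambda X:np.r_[(proj("top",X)-full["top"](pt)).ravel(),(proj("scene",X)-full["scene"](ps)).ravel()]
    r=least_squares(f,[.6,0,.05]);return r.x,np.abs(r.fun).max()
def W(s,P):
    P=np.atleast_2d(P);c,n=np.cos(s[2]),np.sin(s[2])
    return np.c_[s[0]+c*P[:,0]-n*P[:,1],s[1]+n*P[:,0]+c*P[:,1],P[:,2]]
E
python3 - <<'E'
from geo import *
np.set_printoptions(precision=4,suppress=True)
T={(.15,-.2,.012):(771,182),(-.15,-.2,.012):(668,624),(-.15,.23,.012):(31,482),(-.035,.085,.05):(277,353),(-.035,-.085,.05):(535,410),(-.125,-.085,.05):(503,549),(-.125,.085,.05):(246,490),(.07,-.13,.034):(641,269)}
S={(-.15,-.2,.012):(168,45),(.15,-.2,.012):(10,348),(.15,.23,.012):(717,513),(-.125,-.085,.05):(302,53),(-.035,-.085,.05):(272,137),(-.035,.085,.05):(515,182),(-.125,.085,.05):(533,95)}
def f(s):
    r=[]
    for n,D in(("top",T),("scene",S)):
        r.append((proj(n,W(s,[*D])+[0,0,s[3]])-full[n](np.array([*D.values()]))).ravel())
    return np.concatenate(r)
r=least_squares(f,[.6,.05,0,0],loss="soft_l1");s=r.x
print("sealer",s,"\n",r.fun.reshape(-1,2))
c=[tri(a,b) for a,b in(((348,124),(484,238)),((516,160),(313,203)),((487,302),(277,310)),((318,264),(459,344)))]
# alternate pairing: top-view corners (+x,+y),(+x,-y),(-x,-y),(-x,+y); scene near=+x
c=[tri(a,b) for a,b in(((348,124),(459,344)),((516,160),(277,310)),((487,302),(313,203)),((318,264),(484,238)))]
print(c)
R=np.array([[np.cos(s[2]),np.sin(s[2])],[-np.sin(s[2]),np.cos(s[2])]])
m=np.mean([x[0] for x in c],0);print("carton own",R@(m[:2]-s[:2]),m[2])
L=tri((347,438),(450,52));print("lever",L,R@(L[0][:2]-s[:2]))
np.save("sealer.npy",s)
E
```

```text
sealer [ 0.559   0.0634 -0.2049 -0.0025] 
 [[-0.5383 -0.8148]
 [-0.2588  1.1482]
 [-1.3657  0.0376]
 [-1.5048 -0.2181]
 [-0.4827  0.2807]
 [-0.4245  0.3612]
 [-1.7369  0.1883]
 [-0.6575 -0.0044]
 [-2.007   0.0626]
 [-3.2273  0.0199]
 [-0.2199 -0.0978]
 [-1.2593  0.1803]
 [-2.4697 -0.1651]
 [-0.6181  0.6467]
 [-0.3659  0.2502]]
[(array([0.6847, 0.1107, 0.059 ]), np.float64(1.6022446423277188)), (array([0.6639, 0.0047, 0.0561]), np.float64(1.5234163405035588)), (array([0.5746, 0.0211, 0.0548]), np.float64(1.478628831080357)), (array([0.5972, 0.1285, 0.0541]), np.float64(1.6627619423467763))]
carton own [0.069  0.0173] 0.056004565790506305
lever (array([0.4835, 0.1035, 0.1081]), np.float64(2.5045277422761956)) [-0.0821  0.0239]
```

```bash
cat >> geo.py <<'E'
s=np.load("sealer.npy")
def own(x,y,z): return W(s,[x,y,z])[0]
def quat(flip):
    a=(np.pi/2-s[2])/2+(np.pi/2 if flip else 0)
    return np.array([0,np.sin(a),np.cos(a),0])
def ownof(p):
    d=np.array(p)[:2]-s[:2];c,n=np.cos(s[2]),np.sin(s[2]);return np.array([c*d[0]+n*d[1],-n*d[0]+c*d[1],p[2]])
E
python3 - <<'E'
from geo import *; from station import *; import cv2
np.set_printoptions(precision=4,suppress=True)
command_gripper(.4)
p=get_tcp_pos();movel([p[0],p[1],.29],v=.2)
q=[(abs(j[5]),f) for f in(0,1) if (j:=inverse_kinematics(own(.07,-.078,.2),quat(f))) is not None];print(q)
f=min(q)[1];np.save("flip.npy",f)
move_pose(own(.07,-.078,.2),quat(f))
movel(own(.07,-.078,.028),v=.12)
print(get_ft_force(),get_time())
h=movel(own(.07,.035,.028),v=.035,until_force=10)
print(h,ownof(get_tcp_pos()),get_ft_force(),get_time())
cv2.imwrite("pics/s1.png",cv2.resize(read_camera("scene")[190:330,245:455,::-1],None,fx=3.8,fy=3.8))
E
```

```text
[(np.float64(0.14101700023004815), 0)]
[ 0.5706  0.0331 -0.2708] 5.6667
True [0.0696 0.0084 0.0278] [-0.3469 -2.1421  1.2925] 7.8667
```

View pics/s1.png

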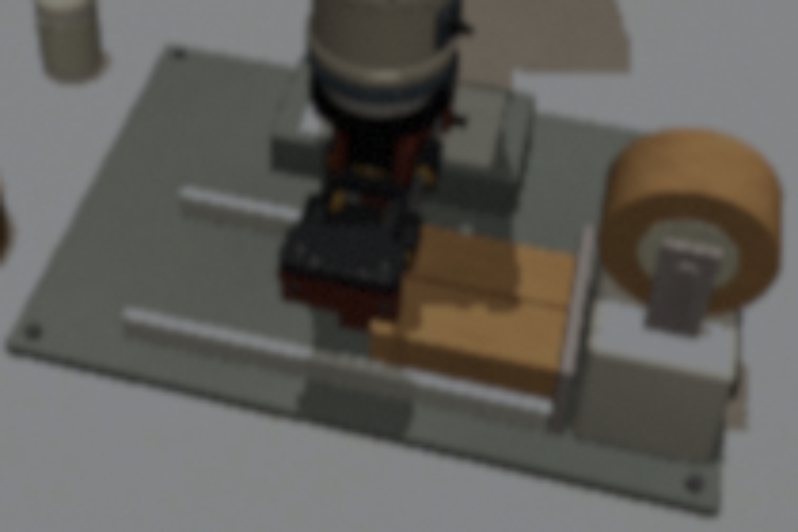

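The carton's front edge is at the stop plate, near crop (575,300), and the tip position (own y +8 mm) matches the +10 mm expected when seated. I'll press once more gently, back off and check from above on the way to the lever.

Run:
```python
from geo import *; from station import *; import cv2
np.set_printoptions(precision=4,suppress=True)
h=movel(own(.07,.03,.028),v=.02,until_force=8);print(h,ownof(get_tcp_pos()),get_ft_force())
wait(.3)
movel(own(.07,-.05,.028),v=.1); movel(own(.07,-.07,.16),v=.15)
command_gripper(0)
movel(own(-.08,-.12,.2),v=.2)
print(get_time())
cv2.imwrite("pics/t2.png",cv2.resize(read_camera("top")[65:215,195:395,::-1],(800,600),interpolation=cv2.INTER_CUBIC))
```

```text
True [0.069  0.0083 0.0271] [-0.8441 -0.2617  0.2124]
11.9583
```

View pics/t2.png

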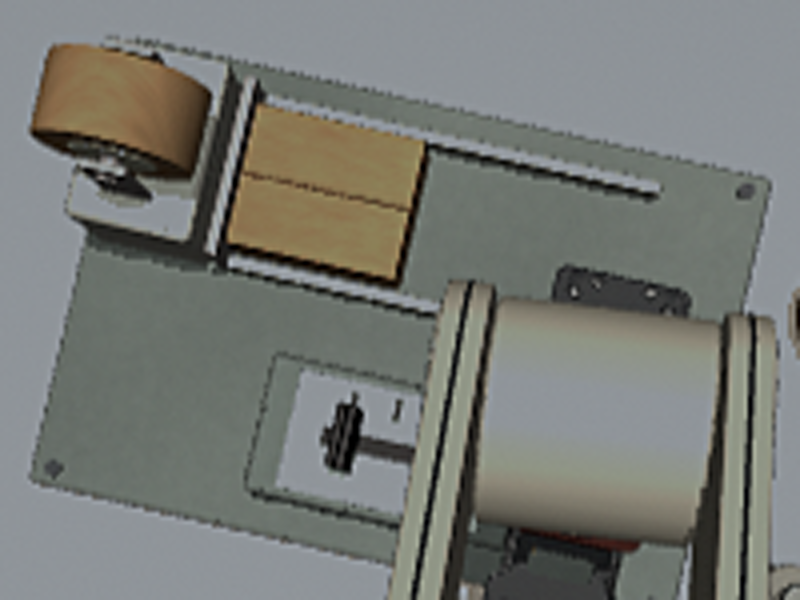

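The carton is seated square against the stop (crop front edge (240,175)), and the lever is still parked at (347,438). Now the lever.

Run:
```python
from geo import *; from station import *; import cv2
np.set_printoptions(precision=4,suppress=True)
movel(own(-.08,.068,.2),v=.2); movel(own(-.08,.068,.069),v=.12)
print(get_ft_force(),ownof(get_tcp_pos()))
h=movel(own(-.08,-.03,.069),v=.03,until_force=18)
print(h,ownof(get_tcp_pos()),get_ft_force(),get_time())
wait(.2)
cv2.imwrite("pics/s3.png",cv2.resize(read_camera("scene")[190:330,245:455,::-1],None,fx=3.8,fy=3.8))
```

```text
[ 1.0233  0.3134 -0.6284] [-0.0795  0.0682  0.0696]
True [-0.0799 -0.0105  0.069 ] [-0.2703  6.3992  1.9118] 16.6667
```

View pics/s3.png

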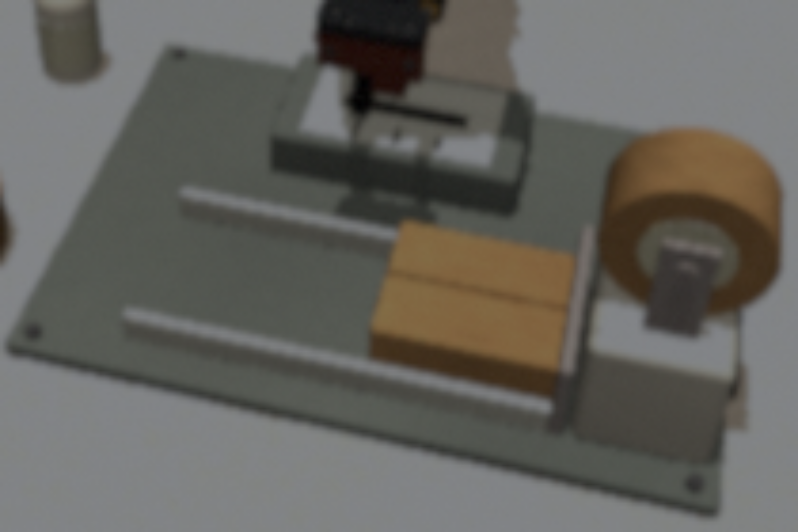

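The paddle is now at the longest mark, at crop (358,95). The force stop came at own y -10.5 mm, close to the expected end of travel at -12 mm. I'll withdraw and check.

Run:
```python
from geo import *; from station import *; import cv2
np.set_printoptions(precision=4,suppress=True)
movel(own(-.08,.03,.069),v=.1); movel(own(-.08,.03,.24),v=.2)
movel(own(-.2,.1,.27),v=.2); wait(.3)
print(get_ft_force(),get_time())
a=cv2.resize(read_camera("top")[65:215,195:395,::-1],(400,300)); b=cv2.resize(read_camera("scene")[190:340,245:445,::-1],(400,300))
cv2.imwrite("pics/f.png",np.hstack([a,b]))
```

```text
[0.313  0.0136 0.2776] 19.6417
```

View pics/f.png

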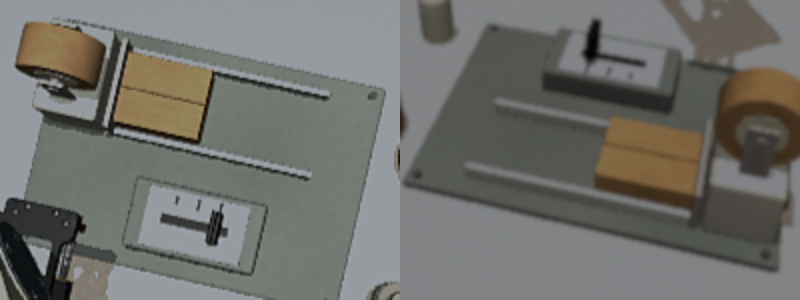

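The carton is square against the stop, at (160,95) in the left half. The paddle, at (215,228), stands at the longest mark, about 51 mm from where it started parked (0–6 mm). The arm is clear.

```bash
python3 -c "
from station import *
print(job_done(),get_time())"
```

```text
the job is handed in; nothing more can be done
the job is handed in; nothing more can be done
```

I handed the job in at about 20 s of the 42 s allowed: the camera views show the carton square against the end stop, the lever left at its second stop and the arm clear; no verdict was returned.

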